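Clamp the sieve stack, start the shaker

TASK

Start the sieve shaker: with a fingertip, push the red clamp lever away from the sieves and down, past centre, until it snaps level and clamps the sieve stack, and only then flip the green toggle switch on the console over to on, away from the robot, so that it snaps across. Nothing is to be lifted or carried: do not shift the sieve stack, and leave the other things on the bench where they are.

Things in the scene. Friction and masses are not known exactly. Their poses are not given: they have to be found in the camera images.
- shaker: Cream sieve shaker fixed to the bench, 260 mm deep (x) by 442 wide (y), yaw within 0.25 rad. Origin: on the bench under the centre of the sieve stack; x points away from the robot, y to the left, z up. A toggle clamp on a post stands at its right (-y); a console with a dark panel, tilted 0.3 rad towards the robot, lower at the front, fills its left part (y 150 to 270 mm).
- sieve_stack: Round stack of test sieves with a flat lid, 204 mm in diameter and 93 mm high, 0.9 kg, loose, standing between four low pins on the shaker's plate; its lid is 168 mm above the bench. Origin: centre of its underside.
- clamp_pivot (a point): Axis of the clamp lever, 206 mm above the bench, at the shaker's (0, -185 mm). The lever swings in the shaker's upright plane x = 0.
- clamp_grip (a point): Middle of the lever's red grip, 95 mm from the pivot. The grip is a round sleeve 17 mm thick, 56 to 130 mm from the pivot. Open, the lever points to the shaker's -y and 65 degrees up (grip end 323 mm above the bench); locked, level to -y. The raised clamp arm, 20 mm wide and up to 335 mm high, is upright at the shaker's y = -85 to -155 mm, 50 mm or more nearer the stack than the grip.
- clamp_handle (a joint): Angle of the clamp lever, rad: 0 open (standing up), 1.13 locked (level, against its stop). It swings lightly at first; from about 0.87 the pad meets the lid and it takes about 5 N at the grip to go on; dead centre is near 1.05, beyond which it snaps to 1.13 and stays. Let go before that, it is not locked.
- clamp_pad: Black rubber pad, 24 mm in diameter, at the end of the clamp arm, on a spring; when the lever locks it presses on the middle of the lid with about 9 N. Origin: centre of its pressing face.
- switch_pivot (a point): Axis of the toggle switch, 3 mm above the panel's face, 25 mm in front of the panel's middle. The switch swings along the slope, in the upright plane through this point and the shaker's x direction. The panel is clear for 45 mm to both sides and 60 mm before and behind.
- switch_tip (a point): Point on the centre line of the switch's green sleeve, 36 mm from its pivot, 4 mm below its top. The sleeve is round, 9 mm thick at the foot and 12 near the top, 12 to 40 mm from the pivot. Off, it leans 0.6 rad from vertical towards the robot (the shaker's -x); on, it stands upright.
- power_switch (a joint): Angle of the toggle switch, rad: 0 off (towards the robot), 0.6 on (away from the robot, against its stop). It takes about 4 N at the sleeve to start it, passes centre at 0.3 and then snaps over by itself.
- jar_a: Small clear sample jar with a white cap, 54 mm in diameter, 85 mm high, standing on the bench beside the clamp lever, on the far side. Origin: centre of its underside. To be left alone.
- tin_dish: Small aluminium dish, 60 mm in diameter, 30 mm high, standing on the bench beside the clamp lever, on the robot's side. Origin: centre of its underside. To be left alone.
- spare_sieve: Brass sieve, 204 mm in diameter, 45 mm high, on the bench to the robot's left. Origin: centre of its underside. To be left alone.
- scoop: Small steel scoop with a black handle, 190 mm long, lying in the wooden tray at the right. Origin: foot of the blade's back edge. To be left alone.
- sieve_brush: Brush lying in the wooden tray at the right. Origin: underneath it, near its middle. To be left alone.

How it is judged:
On the way, in this order (a step that is already met when the one before it is completed fails the run):
1. the clamp lever has snapped to its locked position and the pad presses on the sieve stack's lid (value of joint clamp_handle above 1.1 rad and contact force between clamp_pad and sieve_stack above 5 N), for 0.2 s.
2. the toggle switch has snapped over to on (value of joint power_switch above 0.5 rad and value of joint clamp_handle above 1.1 rad), for 0.2 s.
At the end, for the whole second after the job is handed in: The clamp lever is in its locked position (joint above 1.1 of 1.13 rad) with the pad pressing on the lid of the sieve stack (over 5 N), the toggle switch is on (above 0.5 of 0.6 rad), and the sieve stack stands upright where it stood (within 8 mm) (all of step 2 and contact force between clamp_pad and sieve_stack above 5 N and distance of sieve_stack from where it was at the start of the episode below 0.008 m and angle between sieve_stack's own z axis and vertical below 0.05 rad); the robot touches nothing.
It fails at once if the shaker is switched on before the clamp is locked (value of joint power_switch above 0.4 rad and value of joint clamp_handle below 1.05 rad).
It fails at once if the sieve stack is lifted, tipped or shifted (over 10 mm or 0.08 rad) (distance of sieve_stack from where it was at the start of the episode above 0.01 m or angle between sieve_stack's own z axis and vertical above 0.08 rad).
It fails at once if another loose thing is moved by more than 20 mm (distance of any of jar_a, tin_dish, spare_sieve, scoop, sieve_brush from where it was at the start of the episode above 0.02 m).
It also fails if it takes over 54 s, if anything falls off the work surface, if the arm or the gripper's body presses on something with over 40 N, if the wrist force passes 120 N, or if a joint passes its speed limit or range.

ROBOT

A 7-joint arm with a two-finger parallel gripper is mounted at the origin on the work surface. World frame = base frame: x ahead of the robot, y to its left, z up, the work surface at z = 0. Lengths are in m, angles in rad, forces in N, time in s.
With the tool pointing down it reaches from about 0.425 to 0.875 m from the base axis. Payload 4.7 kg.
Tool frame: the origin (TCP) lies midway between the tips of the shut fingers; the grasp point (between the pads) lies behind it (robot.grasp_offset is the z of the grasp point in the tool frame, in m); z points along the fingers, y is the direction in which the jaws open and shut (so a half turn about z gives the same grasp; the last joint's range is limited). The gripper opens to 85 mm and grips with 20 to 120 N. Pads are 22 mm wide; open, the fingers measure 114 mm over their backs; the gripper's body (76 mm by 85 mm) begins 54 mm behind the grasp point. The pads swing forward as they close: fully open they stand 13 mm farther back than shut.
Start: joints at [-1.12, 0.321, -0.07, 1.45, 0.023, 1.371, -0.057], TCP at [0.275, 0.589, 0.231] pointing down, gripper open.
Joint ranges: [-2.86, 2.86], [-0.3, 2.09], [-1.38, 1.24], [0.06, 2.45], [-1.56, 4.7], [0.09, 2.05], [-2.69, 2.69]. Speed limits (rad/s): [2.57, 2.57, 3.14, 3.14, 3.14, 3.14, 3.14].

INTERFACE

Orientations are given as a unit quaternion [x, y, z, w].
In Python, from station import robot gives the robot as it stands.
- The arm moves only by the shell command python3 -m pendant 'ROWS' [FORCE]. ROWS is JSON, a list of rows, each an object of numbers: "gripper": the finger opening in cm, from 0 to 8.54; "x", "y", "z": the shift along the tool's x, y, z in cm; "wx", "wy", "wz": the turn, a rotation vector about the tool's x, y, z in rad. A call has 1 to 12 rows; each row is the pose to reach, as a shift and turn from the pose commanded when the call began, along the tool's axes at that moment; what a row does not reach only later rows make up. A row lasts 1/8 s, in which the tool goes at most 62.5 mm and 10.7 degrees, less where a joint would pass 70% of its speed; a pose out of reach is approached as far as the arm can. A call with a gripper value outside its range is refused whole. The fingers move at their own pace and stop on an object; FORCE is the grip in N (left out, the last holds). Time passes only in rows, so rows that repeat a pose let the fingers close. It gives the time, the measured TCP pose, the force and the opening at its end, in the units of the state.
- robot.state(): the state, without advancing time (a new reading comes with each control period).
- robot.capture(name): name is "scene" or "top" or "wrist"; returns (picture, depth): 420x560x3 uint8, red, green, blue; 420x560 float32, m along the optical axis (not along the pixel's ray), 0 where there is no reading.
- robot.camera_info(name): a dict with "mtx" (3x3 intrinsics, pixels), "R" (3x3) and "t" (3): a world point X has camera coordinates R X + t; the wrist camera has in their place "tool_from_camera" (4x4, takes a point from camera to tool coordinates, whose origin is the TCP and whose axes are the flange's). Camera axes: x right, y down, z forward; pixel columns grow to the right and rows downward; lengths in m; the calibration is good to about 2 mm. A picture is of the moment at which its call begins: read the wrist's pose just before it. camera_info takes no time and is no camera call.
- robot.job_done(): hands the job in, once; it reports no verdict.
Trained networks look in the newest picture that a camera, given by its name, has taken for a name from the list of things; names that differ only in an ending like _2 or _b are one class to them, and where a whole thing is asked for, a point or a joint stands for the part that bears it (a point fixed in the world has none). Each returns a list of dicts, best first, with "p" (0 to 1); they miss things now and then, are a little off and sometimes report something else, mostly with a low value. They report only what shows in the picture. A call takes as long as a camera call.
- robot.regions_of(camera, query): "mask" (420x560 bool, what is visible of it).
- robot.pinpoint(camera, query): "point" ([x, y, z] in m, in world coordinates, good to about 4 mm: a listed point, or the origin of a listed thing).
The state is a dict: "t": time; "joint_pos": joint angles; "qvel": joint speeds; "effort": joint torques, N m; "tool_pos": TCP position; "tcp_rot": TCP orientation; "force": force on the tool from outside, world axes, zero at the start; "ft_torque": the same for the moment, N m; "finger_gap": opening from 0.0 (shut) to 1.0 (fully open).
Only numpy, scipy, OpenCV 4.12 (cv2) and the standard library are available. Lean on these libraries where they do the work, as an engineer would, in place of code of your own. Each camera call takes 0.05 s, during which the arm holds its last target.

## Working session

There is one attempt and no reset: what is moved stays moved. The work goes in short steps, Python scripts to look and compute and a shell command to move; the robot and the scene stay as the last step left them, time stands still between calls to the robot, and variables do not carry over. Pictures are saved under pics/ and viewed, and the job is handed in when it is done.

```bash
ls; mkdir -p pics
cat > h.py <<'E'
import numpy as np, cv2
from station import robot
from scipy.spatial.transform import Rotation as Rt
def save(n,name):
    p,d=robot.capture(n); cv2.imwrite('pics/'+name,p[:,:,::-1]); return p,d
E
python3 - <<'E'
from h import *
np.set_printoptions(precision=4,suppress=True)
s=robot.state(); print(s)
for c in ("scene","top"):
    save(c,c+'0.png')
    for q in ["shaker","sieve_stack","clamp_pivot","clamp_grip","switch_pivot","switch_tip","jar_a","tin_dish","spare_sieve","clamp_pad"]:
        print(c,q,[(np.round(r["point"],4),round(r["p"],2)) for r in robot.pinpoint(c,q)[:2]])
print(robot.state()['t'],robot.grasp_offset)
E
```

```text
pics
{'t': 0.0, 'joint_pos': array([-1.1199,  0.3218, -0.0701,  1.4517,  0.0226,  1.3708, -0.0569]), 'qvel': array([ 0.001 , -0.0011,  0.0002,  0.0005,  0.0014, -0.0003,  0.0012]), 'effort': array([ -0.0002, -49.3577,  -0.3822, -31.434 ,   0.0131,   0.011 ,
        -0.    ]), 'tool_pos': array([0.2748, 0.5885, 0.2302]), 'tcp_rot': array([ 0.2167,  0.9762, -0.0009, -0.0002]), 'force': array([-0.0623,  1.5659, -0.2714]), 'ft_torque': array([0.0085, 0.0031, 0.0242]), 'finger_gap': 1.0005660349569478}
scene shaker [(array([ 0.5283,  0.1286, -0.002 ]), 0.6)]
scene sieve_stack [(array([ 0.4085,  0.5633, -0.0001]), 0.67), (array([0.5258, 0.1299, 0.074 ]), 0.65)]
scene clamp_pivot []
scene clamp_grip [(array([ 0.5257, -0.0941,  0.2903]), 0.65)]
scene switch_pivot [(array([0.5025, 0.337 , 0.0779]), 0.92)]
scene switch_tip [(array([0.4814, 0.3389, 0.1111]), 0.59)]
scene jar_a [(array([ 0.6375, -0.1017,  0.002 ]), 0.55)]
scene tin_dish [(array([ 0.4388, -0.1115, -0.002 ]), 0.64)]
scene spare_sieve [(array([0.4122, 0.5613, 0.0003]), 0.87), (array([ 0.4927, -0.5482,  0.0074]), 0.19)]
scene clamp_pad [(array([0.5268, 0.0403, 0.3265]), 0.62)]
top shaker []
top sieve_stack [(array([0.5261, 0.1233, 0.0724]), 0.68)]
top clamp_pivot [(array([ 0.5245, -0.0552,  0.2037]), 0.73), (array([ 0.5226, -0.0945,  0.2952]), 0.51)]
top clamp_grip [(array([ 0.4497, -0.4938,  0.0051]), 0.72), (array([ 0.5229, -0.0976,  0.2946]), 0.46)]
top switch_pivot [(array([0.5035, 0.3388, 0.0782]), 0.64)]
top switch_tip [(array([0.4792, 0.3365, 0.109 ]), 0.49)]
top jar_a [(array([ 0.6333, -0.1022,  0.0002]), 0.71)]
top tin_dish [(array([ 0.4429, -0.1117, -0.0031]), 0.73)]
top spare_sieve [(array([0.4107, 0.5642, 0.0005]), 0.63)]
top clamp_pad [(array([0.5272, 0.0404, 0.3259]), 0.42)]
1.1 -0.0187
```

View pics/scene0.png

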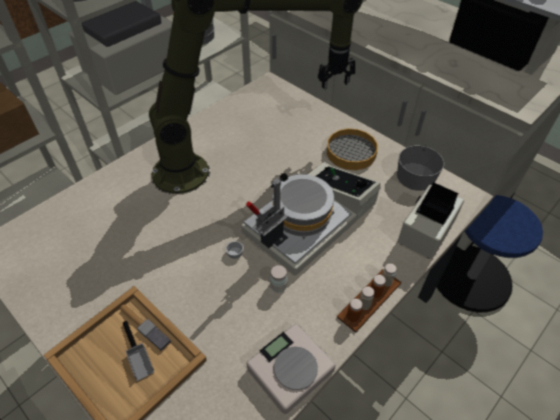

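View pics/top0.png

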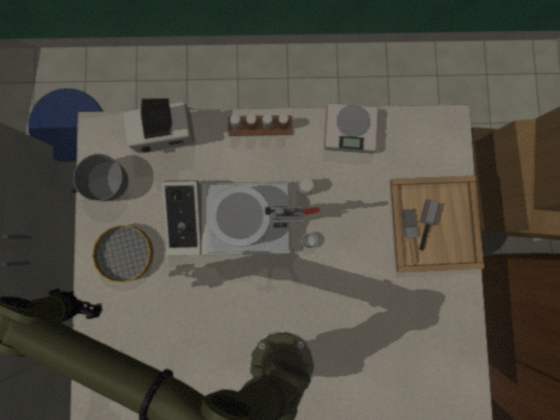

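The scene view shows the red lever at (253,208) and the green switch at (336,176). The top view has the lever at (311,211). Both views' network points agree, giving a shaker origin of about (0.527, 0.127) and yaw of about 0. Next I work out the approach move.

```bash
cat >> h.py <<'E'
def row(target,yx=None,R0=None,p0=None):
    "target world pos; Rtgt = tool x->+y world, y->+x, z->down"
    s=robot.state()
    R0=Rt.from_quat(s['tcp_rot']); p0=s['tool_pos']
    Rg=Rt.from_matrix(np.array([[0,1,0],[1,0,0],[0,0,-1.]])) if yx is None else yx
    d=R0.inv().apply(np.array(target)-p0)*100
    w=(R0.inv()*Rg).as_rotvec()
    print(np.round(target,3),'xyz cm',np.round(d,2),'w',np.round(w,3))
E
python3 - <<'E'
from h import *
row([.275,.589,.42]); row([.526,-.062,.42])
E
```

```text
[0.275 0.589 0.42 ] xyz cm [  0.     0.   -18.86] w [ 0.    -0.     1.134]
[ 0.526 -0.062  0.42 ] xyz cm [-50.28 -48.37 -18.87] w [ 0.    -0.     1.134]
```

```bash
python3 -m pendant '[{"gripper":0,"z":-6},{"gripper":0,"z":-12},{"gripper":0,"z":-18.9,"x":-2,"y":-2,"wz":0.1},{"gripper":0,"x":-7,"y":-6.5,"z":-18.9,"wz":0.2},{"gripper":0,"x":-11,"y":-10.5,"z":-18.9,"wz":0.3},{"gripper":0,"x":-15.5,"y":-14.5,"z":-18.9,"wz":0.4},{"gripper":0,"x":-20,"y":-19,"z":-18.9,"wz":0.5},{"gripper":0,"x":-24,"y":-23,"z":-18.9,"wz":0.6},{"gripper":0,"x":-28,"y":-27,"z":-18.9,"wz":0.7},{"gripper":0,"x":-32,"y":-31,"z":-18.9,"wz":0.8},{"gripper":0,"x":-36,"y":-35,"z":-18.9,"wz":0.9},{"gripper":0,"x":-40,"y":-38.5,"z":-18.9,"wz":1.0}]' 40
python3 - <<'E'
from h import *
row([.526,-.062,.42]); print(robot.state()['joint_pos'])
E
```

```text
[ 0.526 -0.062  0.42 ] xyz cm [-50.28 -48.37 -18.87] w [ 0.    -0.     1.134]
[-1.11989082  0.32096896 -0.07008757  1.45049016  0.02261094  1.3708048
 -0.05690501]validation failed for argument at $[0]...
```

```bash
python3 -m pendant '[{"gripper":0,"x":0,"y":0,"z":-6,"wx":0,"wy":0,"wz":0},{"gripper":0,"x":0,"y":0,"z":-12,"wx":0,"wy":0,"wz":0},{"gripper":0,"x":-2,"y":-2,"z":-18.9,"wx":0,"wy":0,"wz":0.1}]' 40; python3 -c "
from h import *
s=robot.state();print(s['t'],s['tool_pos'],s['finger_gap'])"
```

```text
t: 1.48
tool_pos: [0.2816, 0.5675, 0.4105]
tcp_rot: [0.265, 0.964, 0.0, -0.001]
force: [0.2, 0.9, 0.2]
finger_gap: 0.379
1.475 [0.28163409 0.56750349 0.4105379 ] 0.3786485988418561
```

Run:
```python
from h import *
row([.526,-.062,.42])
```

```text
[ 0.526 -0.062  0.42 ] xyz cm [-53.16 -41.64  -1.  ] w [-1.000e-03 -1.000e-03  1.035e+00]
```

```bash
python3 -m pendant '[{"gripper":0,"x":-4.6,"y":-3.6,"z":-0.8,"wx":0,"wy":0,"wz":0.09},{"gripper":0,"x":-9.2,"y":-7.2,"z":-0.8,"wx":0,"wy":0,"wz":0.18},{"gripper":0,"x":-13.8,"y":-10.8,"z":-0.8,"wx":0,"wy":0,"wz":0.27},{"gripper":0,"x":-18.4,"y":-14.4,"z":-0.8,"wx":0,"wy":0,"wz":0.36},{"gripper":0,"x":-23,"y":-18,"z":-0.8,"wx":0,"wy":0,"wz":0.45},{"gripper":0,"x":-27.6,"y":-21.6,"z":-0.8,"wx":0,"wy":0,"wz":0.54},{"gripper":0,"x":-32.2,"y":-25.2,"z":-0.8,"wx":0,"wy":0,"wz":0.63},{"gripper":0,"x":-36.8,"y":-28.8,"z":-0.8,"wx":0,"wy":0,"wz":0.72},{"gripper":0,"x":-41.4,"y":-32.4,"z":-0.8,"wx":0,"wy":0,"wz":0.81},{"gripper":0,"x":-46,"y":-36,"z":-0.8,"wx":0,"wy":0,"wz":0.9},{"gripper":0,"x":-50,"y":-39.2,"z":-0.8,"wx":0,"wy":0,"wz":0.98},{"gripper":0,"x":-53.2,"y":-41.6,"z":-0.8,"wx":0,"wy":0,"wz":1.035}]' 40
python3 - <<'E'
from h import *
print(robot.state()['joint_pos'])
s=robot.state()
save('wrist','w1.png')
for q in ["clamp_pivot","clamp_grip","clamp_pad"]:
  print(q,[(np.round(r["point"],4),round(r["p"],2)) for r in robot.pinpoint('wrist',q)[:2]])
p,d=save('scene','scene1.png'); cv2.imwrite('pics/scene1c.png',cv2.resize(p[120:320,160:400,::-1],None,fx=3,fy=3)[:600,:720])
row([.526,-.06,.295])
E
```

```text
t: 2.98
tool_pos: [0.5277, -0.0655, 0.4175]
tcp_rot: [0.709, 0.705, 0.0, 0.0]
force: [0.1, 0.0, 1.0]
finger_gap: -0.002
[-0.49201895  0.03349212  0.58923496  1.42527093 -0.01885469  1.68746417
  0.08974728]
clamp_pivot [(array([ 0.5264, -0.0552,  0.2053]), 0.88)]
clamp_grip [(array([ 0.5264, -0.0977,  0.2901]), 0.78)]
clamp_pad [(array([0.5228, 0.0426, 0.3281]), 0.7)]
[ 0.526 -0.06   0.295] xyz cm [ 0.2  -0.14 12.21] w [-0.    -0.001  0.   ]
```

View pics/w1.png

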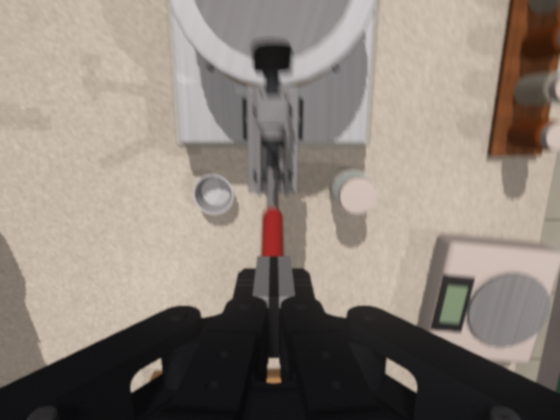

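View pics/scene1c.png

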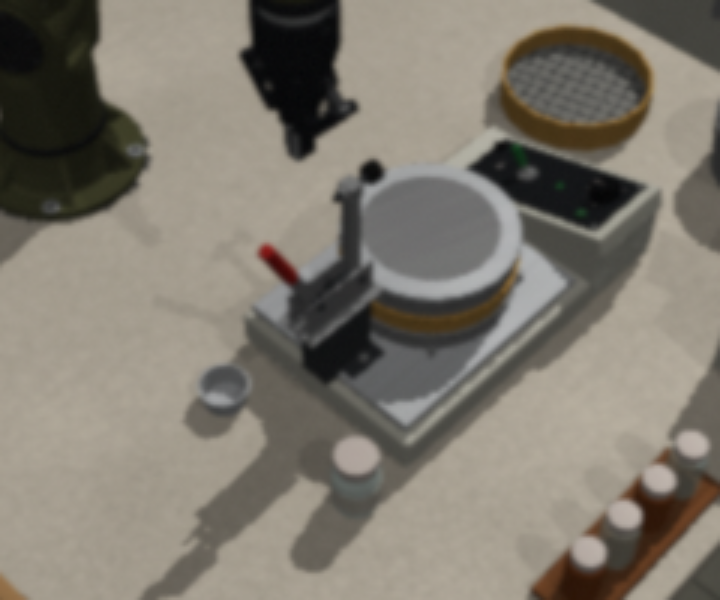

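Wrist view: the red grip is at (273,230), in line with the fingertips at (273,265), and the clamp arm runs up to the pad at (272,55). I check the wrist camera's clearance before descending.

Run:
```python
from h import *
print(np.round(robot.camera_info('wrist')['tool_from_camera'],3))
p,d=robot.capture('wrist')
ci=robot.camera_info('wrist');K=ci['mtx'];T=ci['tool_from_camera']
s=robot.state();R=Rt.from_quat(s['tcp_rot']).as_matrix()
v,u=np.mgrid[0:420,0:560]
P=np.stack([(u-K[0,2])/K[0,0]*d,(v-K[1,2])/K[1,1]*d,d],-1)
W=(P@T[:3,:3].T+T[:3,3])@R.T+s['tool_pos']
for (a,b) in [(272,45),(272,60),(272,90),(272,110),(272,150),(272,190),(273,212),(273,225),(273,240),(273,252),(273,262)]: print(a,b,np.round(W[b,a],3))
```

```text
[[-0.    -0.965 -0.262  0.066]
 [ 1.    -0.     0.001  0.001]
 [-0.001 -0.262  0.965 -0.145]
 [ 0.     0.     0.     1.   ]]
272 45 [0.528 0.04  0.337]
272 60 [0.528 0.032 0.336]
272 90 [0.528 0.016 0.329]
272 110 [0.528 0.005 0.333]
272 150 [ 0.527 -0.032  0.192]
272 190 [ 0.527 -0.063  0.238]
273 212 [ 0.528 -0.075  0.267]
273 225 [ 0.528 -0.081  0.281]
273 240 [ 0.528 -0.088  0.297]
273 252 [ 0.528 -0.095  0.305]
273 262 [ 0.528 -0.05   0.431]
```

```bash
python3 -m pendant '[{"gripper":0,"x":0.5,"y":-0.1,"z":4,"wx":0,"wy":0,"wz":0},{"gripper":0,"x":0.5,"y":-0.1,"z":8,"wx":0,"wy":0,"wz":0},{"gripper":0,"x":0.5,"y":-0.1,"z":12.2,"wx":0,"wy":0,"wz":0},{"gripper":0,"x":0.5,"y":-0.1,"z":12.2,"wx":0,"wy":0,"wz":0}]' 40
python3 - <<'E'
from h import *
save('wrist','w2.png'); s=robot.state(); print(s['tool_pos'],s['force'])
row([.526,-.104,.288]);row([.526,-.151,.2145])
E
```

```text
t: 3.78
tool_pos: [0.5245, -0.0559, 0.2925]
tcp_rot: [0.706, 0.708, -0.002, -0.002]
force: [-0.5, 0.3, -0.4]
finger_gap: -0.004
[ 0.52597944 -0.05640607  0.2950202 ] [-0.51701748 -0.00715946  0.92363285]
[ 0.526 -0.104  0.288] xyz cm [-4.76 -0.    0.7 ] w [-0.002 -0.     0.001]
[ 0.526 -0.151  0.214] xyz cm [-9.46  0.    8.05] w [-0.002 -0.     0.001]
```

View pics/w2.png

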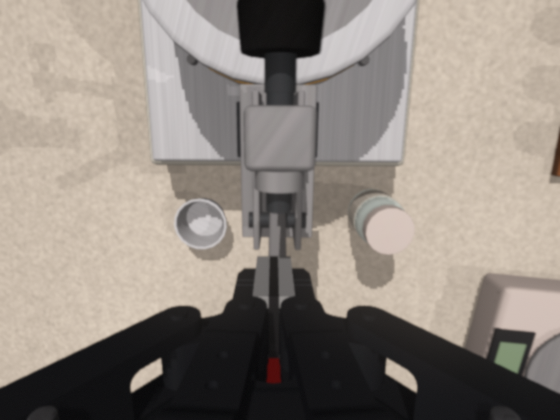

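The fingertips at (273,265) are now between the clamp arm and the red grip, which shows behind them at (273,370). Next I push through the first part of the arc.

```bash
python3 -m pendant '[{"gripper":0,"x":-1.5,"y":0,"z":0,"wx":0,"wy":0,"wz":0},{"gripper":0,"x":-2.4,"y":0,"z":0,"wx":0,"wy":0,"wz":0},{"gripper":0,"x":-3.6,"y":0,"z":0.3,"wx":0,"wy":0,"wz":0},{"gripper":0,"x":-4.8,"y":0,"z":0.7,"wx":0,"wy":0,"wz":0},{"gripper":0,"x":-5.9,"y":0,"z":1.5,"wx":0,"wy":0,"wz":0},{"gripper":0,"x":-6.9,"y":0,"z":2.4,"wx":0,"wy":0,"wz":0},{"gripper":0,"x":-7.8,"y":0,"z":3.4,"wx":0,"wy":0,"wz":0},{"gripper":0,"x":-8.5,"y":0,"z":4.5,"wx":0,"wy":0,"wz":0},{"gripper":0,"x":-8.5,"y":0,"z":4.5,"wx":0,"wy":0,"wz":0}]' 40
python3 - <<'E'
from h import *
save('wrist','w3.png'); s=robot.state(); print(s['tool_pos'],s['force'])
p,d=save('scene','scene3.png'); cv2.imwrite('pics/scene3c.png',cv2.resize(p[120:320,160:400,::-1],None,fx=3,fy=3)[:600,:720])
row([.526,-.148,.2325]);row([.526,-.151,.2145])
E
```

```text
t: 4.95
tool_pos: [0.5257, -0.1433, 0.2489]
tcp_rot: [0.708, 0.706, -0.001, -0.001]
force: [-0.2, 0.2, -0.5]
finger_gap: 0.0
[ 0.52623259 -0.1428501   0.24964484] [0.54224436 1.40532603 0.37094495]
[ 0.526 -0.148  0.232] xyz cm [-0.55 -0.05  1.76] w [-0.    -0.    -0.001]
[ 0.526 -0.151  0.214] xyz cm [-0.85 -0.05  3.56] w [-0.    -0.    -0.001]
```

View pics/w3.png

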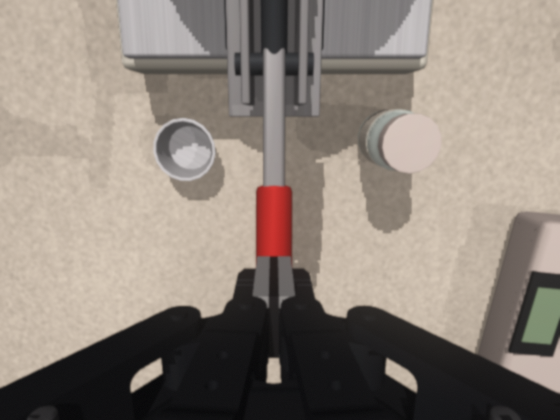

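View pics/scene3c.png

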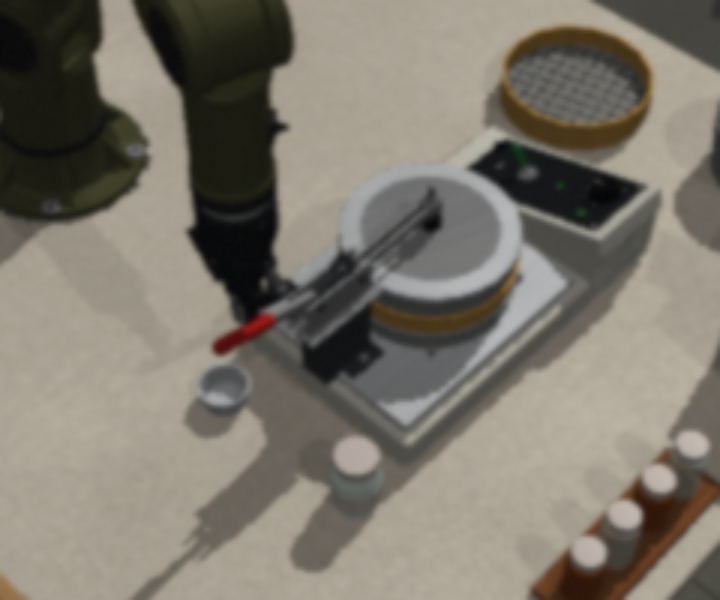

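The lever has swung with the finger, the tip rests on the red grip at (273,255), and the pad is just above the middle of the lid. I push on through centre.

```bash
python3 -m pendant '[{"gripper":0,"x":-0.4,"y":0,"z":0.9,"wx":0,"wy":0,"wz":0},{"gripper":0,"x":-0.6,"y":0,"z":1.7,"wx":0,"wy":0,"wz":0},{"gripper":0,"x":-0.8,"y":0,"z":2.4,"wx":0,"wy":0,"wz":0},{"gripper":0,"x":-0.8,"y":0,"z":3.0,"wx":0,"wy":0,"wz":0},{"gripper":0,"x":-0.8,"y":0,"z":3.5,"wx":0,"wy":0,"wz":0},{"gripper":0,"x":-0.8,"y":0,"z":3.6,"wx":0,"wy":0,"wz":0}]' 40
python3 - <<'E'
from h import *
save('wrist','w4.png'); s=robot.state(); print(s['tool_pos'],s['force'])
E
```

```text
t: 5.8
tool_pos: [0.526, -0.1506, 0.2139]
tcp_rot: [0.707, 0.707, -0.0, -0.001]
force: [-1.6, 0.9, 6.0]
finger_gap: 0.002
[ 0.52604191 -0.15065686  0.21404981] [-0.86024833  0.94522324  1.82962867]
```

View pics/w4.png

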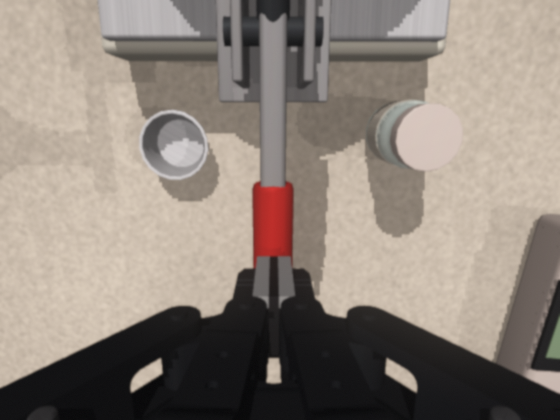

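The grip at (273,225) looks level. I press slightly further to feel the stop, then lift off and measure.

```bash
python3 -m pendant '[{"gripper":0,"x":0,"y":0,"z":0.2,"wx":0,"wy":0,"wz":0},{"gripper":0,"x":0,"y":0,"z":0.3,"wx":0,"wy":0,"wz":0},{"gripper":0,"x":0,"y":0,"z":0.3,"wx":0,"wy":0,"wz":0}]' 40
python3 -m pendant '[{"gripper":0,"x":0,"y":0,"z":-4,"wx":0,"wy":0,"wz":0},{"gripper":0,"x":0,"y":0,"z":-9,"wx":0,"wy":0,"wz":0},{"gripper":0,"x":0,"y":0,"z":-14,"wx":0,"wy":0,"wz":0},{"gripper":0,"x":0,"y":0,"z":-14,"wx":0,"wy":0,"wz":0}]' 40
cat >> h.py <<'E'
def world(d,c='wrist',s=None):
    ci=robot.camera_info(c);K=ci['mtx'];v,u=np.mgrid[0:420,0:560]
    P=np.stack([(u-K[0,2])/K[0,0]*d,(v-K[1,2])/K[1,1]*d,d],-1)
    if c=='wrist':
        T=ci['tool_from_camera'];R=Rt.from_quat(s['tcp_rot']).as_matrix()
        return (P@T[:3,:3].T+T[:3,3])@R.T+s['tool_pos']
    return (P-ci['t'])@ci['R']
E
python3 - <<'E'
from h import *
s=robot.state(); p,d=save('wrist','w5.png'); print(s['tool_pos'],s['force'])
W=world(d,'wrist',s)
red=(p[...,0]>90)&(p[...,1]<40)&(p[...,2]<40)&(d>0)
Q=W[red]; Q=Q[(abs(Q[:,0]-.526)<.005)&(Q[:,2]>.15)]; print(len(Q)); print(np.polyfit(Q[:,1],Q[:,2],1),Q[:,2].mean(),Q[:,1].min(),Q[:,1].max())
for q in ["clamp_pivot","clamp_grip"]:
  print(q,[(np.round(r["point"],4),round(r["p"],2)) for r in robot.pinpoint('wrist',q)[:2]])
p,d=save('scene','scene5.png'); cv2.imwrite('pics/scene5c.png',cv2.resize(p[120:320,160:400,::-1],None,fx=3,fy=3)[:600,:720])
print([(np.round(r["point"],4),round(r["p"],2)) for q in("sieve_stack","switch_tip","switch_pivot") for r in robot.pinpoint('scene',q)[:2]])
E
```

```text
t: 6.22
tool_pos: [0.5262, -0.1507, 0.2137]
tcp_rot: [0.707, 0.707, 0.001, -0.0]
force: [-6.4, 2.1, 14.7]
finger_gap: 0.002
t: 6.72
tool_pos: [0.5283, -0.1516, 0.355]
tcp_rot: [0.707, 0.707, 0.002, 0.003]
force: [0.9, -0.0, 0.2]
finger_gap: -0.001
[ 0.52826115 -0.15156978  0.35502167] [ 0.89962157 -0.02818344  0.2224179 ]
0Traceback (most recent call last):
  File "<stdin>", line 5, in <module>
    raise TypeError("expected non-empty vector for x")
TypeError: expected non-empty vector for x
```

View pics/w5.png

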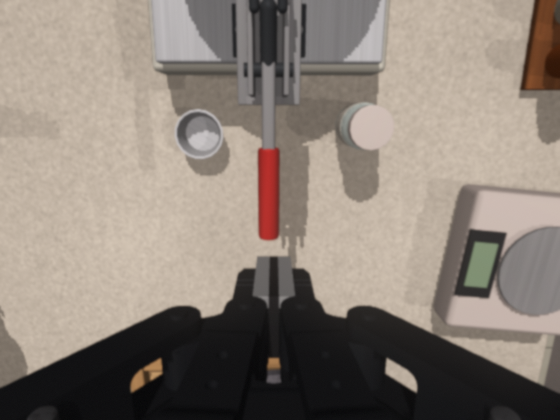

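Run:
```python
from h import *
s=robot.state(); p,d=save('wrist','w6.png')
W=world(d,'wrist',s)
for r in range(155,240,12): print(np.round(W[r,268],4),p[r,268])
p,d=save('scene','scene5.png'); cv2.imwrite('pics/scene5c.png',cv2.resize(p[120:320,160:400,::-1],None,fx=3,fy=3)[:600,:720])
print([(q,np.round(r["point"],4),round(r["p"],2)) for q in("clamp_grip","sieve_stack","switch_tip","switch_pivot") for r in robot.pinpoint('scene',q)[:2]])
```

```text
[ 0.5248 -0.1168  0.2161] [177  44  41]
[ 0.5248 -0.126   0.215 ] [178  46  41]
[ 0.5247 -0.1352  0.2142] [179  46  42]
[ 0.5247 -0.1445  0.2148] [180  48  43]
[ 0.5246 -0.1536  0.216 ] [179  46  42]
[ 0.5246 -0.1636  0.2146] [180  48  43]
[ 0.5245 -0.173   0.216 ] [178  48  44]
[ 0.5245 -0.1832  0.215 ] [175  48  44]
[('clamp_grip', array([ 0.5263, -0.1511,  0.2059]), 0.77), ('sieve_stack', array([ 0.6345, -0.1023,  0.0015]), 0.72), ('sieve_stack', array([0.5259, 0.1296, 0.0753]), 0.6), ('switch_tip', array([0.4853, 0.3381, 0.1127]), 0.37), ('switch_pivot', array([0.4822, 0.3347, 0.1092]), 0.74), ('switch_pivot', array([0.5028, 0.3406, 0.0794]), 0.66)]
```

View pics/scene5c.png

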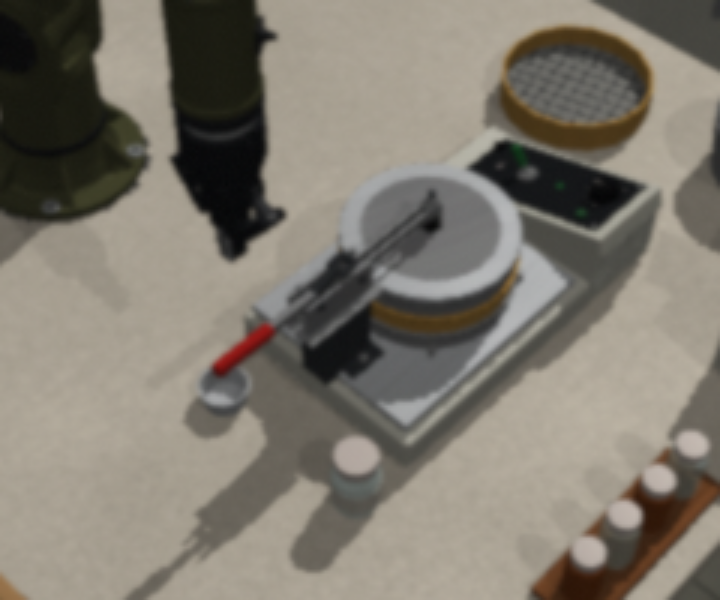

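The lever is locked. The top of its grip lies level at z 0.215 ± 0.001 over its length, I felt a 14.7 N stop, and the stack has not moved. Next I approach the switch with the tool turned 90 degrees.

Run:
```python
from h import *
Rg=Rt.from_matrix(np.array([[-1,0,0],[0,1,0],[0,0,-1.]]))
row([.43,.339,.30],Rg)
```

```text
[0.43  0.339 0.3  ] xyz cm [48.95 -9.63  5.01] w [-0.002 -0.002 -1.572]
```

```bash
python3 -m pendant '[{"gripper":0,"x":4.2,"y":-0.8,"z":0,"wx":0,"wy":0,"wz":-0.14},{"gripper":0,"x":8.4,"y":-1.6,"z":0,"wx":0,"wy":0,"wz":-0.28},{"gripper":0,"x":12.6,"y":-2.4,"z":0,"wx":0,"wy":0,"wz":-0.42},{"gripper":0,"x":16.8,"y":-3.2,"z":0,"wx":0,"wy":0,"wz":-0.56},{"gripper":0,"x":21,"y":-4,"z":0,"wx":0,"wy":0,"wz":-0.7},{"gripper":0,"x":25.2,"y":-4.8,"z":0,"wx":0,"wy":0,"wz":-0.84},{"gripper":0,"x":29.4,"y":-5.6,"z":0,"wx":0,"wy":0,"wz":-0.98},{"gripper":0,"x":33.6,"y":-6.5,"z":0.5,"wx":0,"wy":0,"wz":-1.12},{"gripper":0,"x":37.8,"y":-7.3,"z":1.5,"wx":0,"wy":0,"wz":-1.26},{"gripper":0,"x":42,"y":-8.2,"z":3,"wx":0,"wy":0,"wz":-1.4},{"gripper":0,"x":46,"y":-9,"z":4,"wx":0,"wy":0,"wz":-1.52},{"gripper":0,"x":49,"y":-9.6,"z":5,"wx":0,"wy":0,"wz":-1.57}]' 40
python3 - <<'E'
from h import *
robot.capture('top')
s=robot.state(); p,d=save('wrist','w7.png')
Rg=Rt.from_matrix(np.array([[-1,0,0],[0,1,0],[0,0,-1.]]))
for q in("switch_tip","switch_pivot"):
  for c in('wrist','top'): print(q,c,[(np.round(r["point"],4),round(r["p"],2)) for r in robot.pinpoint(c,q)[:2]])
W=world(d,'wrist',s); m=(p[...,1]>p[...,0]*1.5)&(p[...,1]>p[...,2]*1.3)&(p[...,1]>60)&(d>0)
Q=W[m]; v,u=np.nonzero(m); Q2=Q[Q[:,2]>.09]; print(len(Q),len(Q2),Q2.min(0),Q2.max(0),np.median(Q2,0)); print(u.mean(),v.mean())
row([.43,.339,.30],Rg); row([.45,.339,.10],Rg); print(s['joint_pos'])
E
```

```text
t: 8.57
tool_pos: [0.43, 0.3409, 0.2999]
tcp_rot: [-0.001, 1.0, -0.0, -0.0]
force: [0.8, -0.5, 0.6]
finger_gap: 0.003
switch_tip wrist [(array([0.482 , 0.3431, 0.1111]), 0.65)]
switch_tip top [(array([0.4776, 0.3377, 0.1134]), 0.5)]
switch_pivot wrist [(array([0.5024, 0.3393, 0.0812]), 0.67)]
switch_pivot top [(array([0.5017, 0.3423, 0.0798]), 0.75), (array([0.4783, 0.3374, 0.1104]), 0.22)]
143 142 [0.47645785 0.33327546 0.10092871] [0.49590706 0.34362186 0.11871051] [0.48174006 0.33890829 0.11528543]
266.5524475524476 245.9090909090909
[0.43  0.339 0.3  ] xyz cm [0.19 0.11 0.15] w [-0.     0.001 -0.005]
[0.45  0.339 0.1  ] xyz cm [-1.79  0.13 20.15] w [-0.     0.001 -0.005]
[-0.89494657  0.08144971  0.18140429  1.60371303 -0.01706415  1.46041515
  0.86564854]
```

View pics/w7.png

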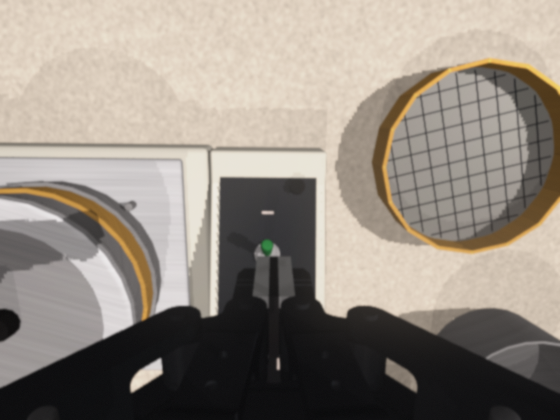

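The green sleeve is at (267,246) in line with the fingers. Its top measures (0.482, 0.339, 0.115), agreeing with the networks. I descend in front of it, on the robot side.

```bash
python3 -m pendant '[{"gripper":0,"x":-1.2,"y":0.1,"z":5,"wx":0,"wy":0,"wz":0},{"gripper":0,"x":-1.2,"y":0.1,"z":10,"wx":0,"wy":0,"wz":0},{"gripper":0,"x":-1.2,"y":0.1,"z":15,"wx":0,"wy":0,"wz":0},{"gripper":0,"x":-1.2,"y":0.1,"z":20,"wx":0,"wy":0,"wz":0},{"gripper":0,"x":-1.2,"y":0.1,"z":20,"wx":0,"wy":0,"wz":0}]' 40
python3 - <<'E'
from h import *
s=robot.state();p,d=save('wrist','w8.png'); print(s['tool_pos'],s['force'])
Rg=Rt.from_matrix(np.array([[-1,0,0],[0,1,0],[0,0,-1.]]))
row([.484,.339,.10],Rg)
E
```

```text
t: 9.5
tool_pos: [0.4414, 0.3369, 0.0981]
tcp_rot: [0.002, 1.0, -0.003, -0.003]
force: [-0.3, 0.8, 0.6]
finger_gap: -0.0
[0.44135878 0.33692437 0.09809507] [-0.26504429  0.7654798   0.606782  ]
[0.484 0.339 0.1  ] xyz cm [-4.09  0.04  0.1 ] w [-0.002 -0.001 -0.004]
```

View pics/w8.png

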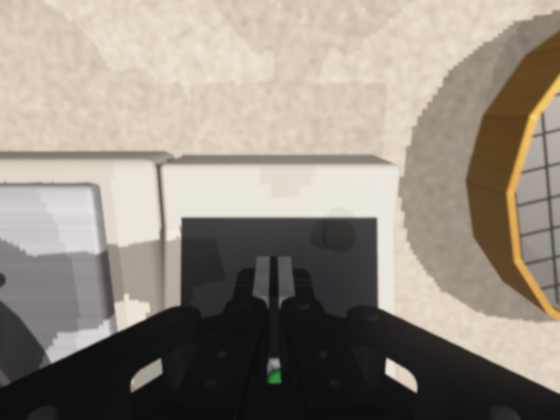

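The sleeve shows just behind the fingers at (275,375), centred, so I push it away from the robot.

```bash
python3 -m pendant '[{"gripper":0,"x":-1.2,"y":0,"z":0,"wx":0,"wy":0,"wz":0},{"gripper":0,"x":-2.0,"y":0,"z":0,"wx":0,"wy":0,"wz":0},{"gripper":0,"x":-2.7,"y":0,"z":0,"wx":0,"wy":0,"wz":0},{"gripper":0,"x":-3.3,"y":0,"z":0,"wx":0,"wy":0,"wz":0},{"gripper":0,"x":-3.8,"y":0,"z":0,"wx":0,"wy":0,"wz":0},{"gripper":0,"x":-4.1,"y":0,"z":0,"wx":0,"wy":0,"wz":0},{"gripper":0,"x":-4.1,"y":0,"z":0,"wx":0,"wy":0,"wz":0}]' 40
```

```text
t: 10.42
tool_pos: [0.4845, 0.3399, 0.1012]
tcp_rot: [0.001, 1.0, -0.0, 0.0]
force: [0.2, 0.3, 0.4]
finger_gap: -0.001
```

```bash
python3 -m pendant '[{"gripper":0,"x":2,"y":0,"z":0,"wx":0,"wy":0,"wz":0},{"gripper":0,"x":5,"y":0,"z":-2,"wx":0,"wy":0,"wz":0},{"gripper":0,"x":5,"y":0,"z":-8,"wx":0,"wy":0,"wz":0},{"gripper":0,"x":5,"y":0,"z":-14,"wx":0,"wy":0,"wz":0},{"gripper":0,"x":5,"y":0,"z":-20,"wx":0,"wy":0,"wz":0},{"gripper":0,"x":5,"y":0,"z":-20,"wx":0,"wy":0,"wz":0}]' 40
python3 - <<'E'
from h import *
s=robot.state(); p,d=save('wrist','w9.png'); print(s['force'])
W=world(d,'wrist',s); m=(p[...,1]>p[...,0]*1.5)&(p[...,1]>p[...,2]*1.3)&(p[...,1]>60)&(d>0)
Q=W[m]; Q=Q[Q[:,2]>.09]; print(len(Q), Q.min(0),Q.max(0),np.median(Q,0)) if len(Q) else print('none')
p,d=save('scene','scene9.png'); cv2.imwrite('pics/scene9c.png',cv2.resize(p[120:320,160:400,::-1],None,fx=3,fy=3)[:600,:720])
for c in('scene','wrist','top'):
  if c=='top':save('top','top9.png')
  for q in("switch_tip","clamp_grip","sieve_stack","jar_a","tin_dish","spare_sieve"): print(c,q,[(np.round(r["point"],4),round(r["p"],2)) for r in robot.pinpoint(c,q)[:2]])
E
```

```text
t: 11.18
tool_pos: [0.4359, 0.3418, 0.3072]
tcp_rot: [0.001, 1.0, 0.004, 0.004]
force: [-0.7, -0.3, -0.9]
finger_gap: -0.005
[-0.65238492 -0.34506919 -0.90649889]
120 [0.42528634 0.33283363 0.10140172] [0.50342648 0.3441882  0.31475758] [0.49862174 0.33853893 0.12093968]
scene switch_tip [(array([0.502 , 0.3367, 0.1151]), 0.48)]
scene clamp_grip [(array([ 0.5282, -0.1519,  0.2068]), 0.87)]
scene sieve_stack [(array([0.5273, 0.1302, 0.0758]), 0.67)]
scene jar_a [(array([ 6.360e-01, -1.035e-01, -2.000e-04]), 0.61)]
scene tin_dish []
scene spare_sieve [(array([ 4.107e-01,  5.643e-01, -4.000e-04]), 0.73)]
wrist switch_tip [(array([0.4989, 0.3414, 0.1188]), 0.71)]
wrist clamp_grip []
wrist sieve_stack [(array([0.5284, 0.1289, 0.0732]), 0.76)]
wrist jar_a [(array([0.5219, 0.1333, 0.1709]), 0.38)]
wrist tin_dish []
wrist spare_sieve [(array([ 0.41  ,  0.5589, -0.0008]), 0.71)]
top switch_tip []
top clamp_grip []
top sieve_stack [(array([0.5258, 0.124 , 0.0706]), 0.94)]
top jar_a [(array([ 0.6334, -0.0994,  0.002 ]), 0.64), (array([ 0.4415, -0.1122,  0.0012]), 0.2)]
top tin_dish [(array([ 0.4407, -0.1101, -0.0008]), 0.48)]
top spare_sieve [(array([0.5009, 0.3372, 0.0803]), 0.34)]
```

View pics/w9.png

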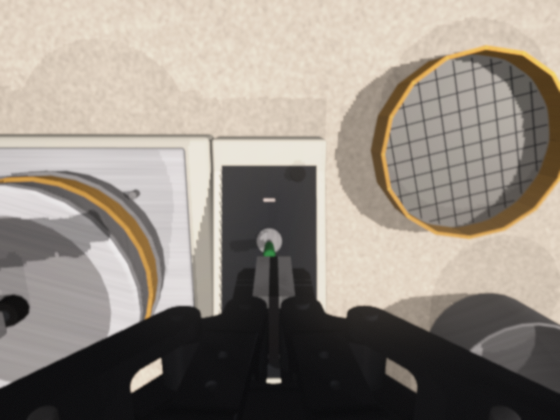

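View pics/scene9c.png

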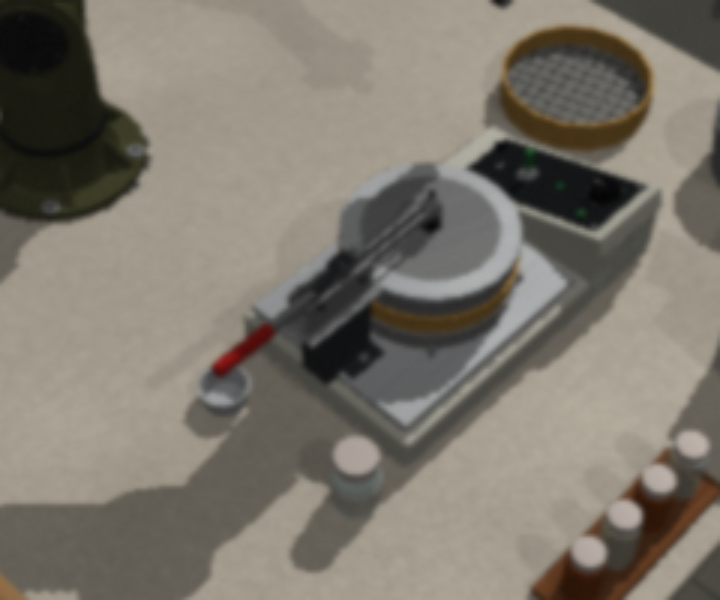

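The sleeve now stands upright at about (0.50, 0.339, 0.118); in the crop its tip has moved to (530,152). The lever is still level, the stack and the other things I could check are in place, and the arm is clear.

```bash
python3 -c "
from station import robot
print(robot.job_done()); print(robot.state()['t'])"
```

```text
the job is handed in; nothing more can be done
None
the job is handed in; nothing more can be done
```

I pushed the red clamp lever down past centre until it locked, then flipped the green switch on, and handed the job in just after 11 s. No verdict was reported.

- **Clamp:** I pressed the lever against its stop (about 15 N at the finger), then lifted off. The top of the grip then measured level at z 0.215 ± 0.001, and the networks put the grip at the same height as the pivot. I saw the pad resting on the middle of the lid, but I could not measure how hard it presses.
- **Switch:** its tip moved from x 0.482 to about 0.50, at z 0.115–0.119, so it stands upright.
- **Everything else:** the sieve stack, jar, dish and spare sieve read within about 4 mm of where they started, which is the networks' own error. The arm never went near the tray, and I did not re-measure the scoop and brush in it.
- **Robot:** it finished about 20 cm clear above the console, touching nothing.
- **Checks that failed or disagreed:**
    - The networks gave a few false hits, such as the top view placing the spare sieve at the switch, and they missed some things in some views.
    - My first move call was refused because each row needs every key, so nothing moved.

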